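# Sort pots and dropper bottles, then close the specimen carrier

### The arm

A 7-joint arm with a two-finger parallel gripper is mounted at the origin on a cart in front of the work surface, level with it; the furniture and walls round the work are solid. World frame = base frame: x ahead of the robot, y to its left, z up, the work surface at z = 0. Lengths are in m, angles in rad, forces in N, time in s.
With the tool pointing down it reaches from about 0.425 to 0.925 m from the base axis. Payload 6.8 kg.
Tool frame: the origin (TCP) lies at the very end of the fingers, on their centre line; the grasp point (between the pads) lies 19 mm behind it; z points along the fingers, y is the line along which they close (so a half turn about z gives the same grasp; the last joint's range is limited). The gripper opens to 85 mm and grips with 20 to 120 N. Pads are 22 mm wide; open, the fingers measure 114 mm over their backs; the gripper's body (76 mm by 85 mm) begins 54 mm behind the grasp point. The pads swing forward as they close: fully open they stand 13 mm farther back than shut.
Start: joints at [-1.348, 0.477, 0.022, 1.555, -0.011, 1.109, -0.083], TCP at [0.219, 0.638, 0.231] pointing down, gripper open.
Joint ranges: [-2.96, 2.96], [-0.34, 2.1], [-1.41, 1.46], [0.24, 2.44], [-1.37, 4.51], [0.17, 1.92], [-2.96, 2.96]. Speed limits (rad/s): [2.39, 2.39, 3.14, 3.14, 3.14, 3.14, 3.14].

### API

Orientations are given as a rotation vector (axis times angle).
In Python, from bench import get_obs, viewer, r gives the robot as it stands. The module is installed in compiled form; this text tells all that it offers.
- The arm moves only by the tool play_rows, never from a script. Its argument "commands" is a list that holds one entry, the list of rows, each a list of 5 numbers: the gripper's target within -1 to 1 (shut at 1, half-way at 0, fully open at -1), then the shift along the tool's x, y, z scaled (see below), then the turn about the tool's z scaled (see below). A call has 1 to 12 rows; each row is the pose to reach, as a shift and turn from the pose commanded when the call began, along the tool's axes at that moment; what a row does not reach only later rows make up. The controller multiplies each number of a shift by 0.2 m and each number of a turn by pi/2 rad. A row lasts 1/12 s, in which the tool goes at most 41.7 mm and 7.16 degrees, less where a joint would pass 70% of its speed; a pose out of reach is approached as far as the arm can. A call with a number of a shift or a turn outside -1 to 1 is refused whole. A call with a gripper value outside its range is refused whole. The fingers move at their own pace and stop on an object; "grip_force" is the grip in N (left out, the last holds). Time passes only in rows, so rows that repeat a pose let the fingers close. It gives the time, the measured TCP pose, the force, the opening and the grip force at its end, in the units of the state.
- get_obs(): the state, without advancing time (a new reading comes with each control period).
- viewer.grab_frame(name): name is "scene" or "side" or "wrist"; returns a dict with "pixels" (384x512x3 uint8, red, green, blue), "fovy" (degrees; the focal length in pixels is half the picture's height over the tangent of half this angle, whatever the lens; pixels are square), "cx", "cy" (the principal point, pixels), "world_to_cam" (4x4, takes a point from world to camera coordinates); the wrist camera has in their place "hand_eye" (4x4, takes a point from camera to tool coordinates, whose origin is the TCP and whose axes are the flange's). Camera axes: x right, y up, looking along -z (the intrinsics and any distortion apply to the point x, -y, -z); pixel columns grow to the right and rows downward; lengths in m; the calibration is good to about 2 mm. The wrist camera is an equidistant fisheye: a pixel r from the principal point sees the ray r / f radians off the axis. A picture is of the moment at which its call begins: read the wrist's pose just before it. There is no depth.
- r.hand_in(): hands the job in; it is judged then, once.
Trained networks look in a picture, given as the dict that the camera call returned (one of the last four; its "shot" number tells which), for a name from the list of things; names that differ only in an ending like _2 or _b are one class to them, and where a whole thing is asked for, a point or a joint stands for the part that bears it (a point fixed in the world has none). Each returns a list of dicts, best first, with "score" (0 to 1); they miss things now and then, are a little off and sometimes report something else, mostly with a low value. They report only what shows in the picture. A call takes as long as a camera call. They do not tell look-alikes from the thing itself.
- viewer.trace(picture, thing): "pixels" (384x512 bool, what is visible of it) and "rect" ([left, top, right, bottom] in pixels, round what is visible of it).
The state is a dict: "clock": time; "joints": joint angles; "qvel": joint speeds; "tau": joint torques, N m; "tcp_pos": TCP position; "orientation": TCP orientation; "contact_force": force on the tool from outside, world axes, zero at the start; "moment": the same for the moment, N m; "grip_width": finger opening in m; "gripper_force": force on a finger pad.
Only numpy, scipy, OpenCV 4.12 (cv2) and the standard library are available. Lean on these libraries where they do the work, as an engineer would, in place of code of your own. Each camera call takes 0.05 s, during which the arm holds its last target. There are 200 camera calls.

### The job

Sort what stands loose at the front of the bench: the tall specimen pot goes into the deep well of the grey transport carrier and the short pot into its shallow well, so that the lids come level; the larger dropper bottle goes into the wide well of the white bottle stand and the smaller one into the narrow well. When the pots are in, put the clear cover over the carrier, fully down on its ledge all round. Keep pots and bottles upright, set everything down without dropping it, and leave the timer and the little cover-glass box where they are.

Things in the scene. Friction and masses are not known exactly. Their poses are not given: they have to be found in the camera images.
- pot_tall: The tall specimen pot, standing: translucent plastic, ribbed white lid of 46 mm diameter (fixed on), body 44 mm in diameter, 87 mm high in all, about 30 g. Origin at the centre of its underside, z up. Grip round the body, 45 to 75 mm above its underside.
- pot_short: The short specimen pot: same make and 46 mm diameter, but 61 mm high in all. Stands upright; origin at the centre of its underside, z up. Grip it round the body between 20 and 50 mm above its underside.
- bottle_large: The larger white dropper bottle, standing: round body of 36 mm diameter up to 59 mm height, neck of 23 mm diameter, dropper cap of 14 mm diameter up to 99 mm; about 55 g. Origin at the centre of its underside, z up. Grip the body, fingertips 19 mm or more above its underside. (A like bottle at the back wall stays there.)
- bottle_small: The smaller white dropper bottle, standing: round body of 27 mm diameter up to 42 mm height, neck of 17 mm diameter up to 53 mm, dropper cap of 14 mm diameter up to 83 mm; about 55 g. Origin at the centre of its underside, z up. Grip the body with the fingertips about 19 mm above its underside, so that they stay clear of the stand.
- carrier: Transport carrier, fixed grey block, base 104 (x) x 180 (y) mm, origin under its centre, z up. Ledge all round at 34 mm height; plug of 76 x 152 mm above it up to the deck at 46 mm. Two round wells of 58 mm diameter in the deck: deep one at x 0, y +38 mm (floor at 8 mm height), shallow one at x 0, y -38 mm (floor at 34 mm). A lug sticks out 15 mm at the +y (deep) end. Seated lids: 95 mm.
- cover: The carrier's loose cover: clear upside-down box with white rim line, 94 (x) x 170 (y) mm, 3 mm walls, 70 mm high, about 160 g; origin at the centre of its lower rim, z up. On top a black bar handle along y, 76 x 14 mm, 14 mm thick, its middle 91 mm above the rim, 14 mm free below it. Goes over the plug, either way round, 6 mm play each side, down to the ledge.
- bottle_stand: The dropper bottle stand, a white plastic block that does not shift: 70 (x) x 132 (y) x 24 mm, origin at the centre of its underside, z up. Two round wells, 14 mm deep (floors 10 mm above the underside): the wide one, 47 mm diameter, at x 0, y +28 mm; the narrow one, 38 mm diameter, at x 0, y -33 mm.
- timer: Bystander: white square dial timer standing on the worktop, 39 x 64 x 64 mm. Origin at the centre of its underside.
- cover_glass_box: Bystander: small clear and white box of cover glasses, 34 x 34 x 18 mm. Origin at the centre of its underside.
Not all that is in view belongs to the job. Leave any green, orange or turquoise look-alike of the pot_tall alone.

How it is judged:
By the outcome, as a careful person would: the job done as asked, in the order asked, and still so for the second after the job is handed in, with the robot touching nothing.
It also fails if it takes over 131 s, if anything falls off the work surface, if the arm or the gripper's body presses on something with over 40 N, if the wrist force passes 120 N, or if a joint passes its speed limit or range.

## Working session

There is one attempt and no reset: what is moved stays moved. The work goes in short steps, Python scripts to look and compute and a tool call to move; the robot and the scene stay as the last step left them, time stands still between calls to the robot, and variables do not carry over. Pictures are saved under pics/ and viewed, at most 14 in all, crops included, and the job is handed in when it is done.

Besides the shell and the picture viewer there is one more tool, called after "Call:" in YAML: its name, and indented under it one key for each argument. play_rows: Moves the arm, as the interface text tells. Shifts and turns lie within -1 to 1; 1 stands for 0.2 m of shift or pi/2 rad of turn. Its arguments: {"type":"object","properties":{"commands":{"type":"array","items":{"type":"array","items":{"type":"array","items":{"type":"number","minimum":-1,"maximum":1}}}},"grip_force":{"type":"number"}},"required":["commands"]}

```bash
mkdir -p pics
cat > h.py <<'E'
import numpy as np, cv2
from bench import get_obs, viewer, r
def save(p,n): cv2.imwrite('pics/'+n, cv2.cvtColor(p['pixels'],cv2.COLOR_RGB2BGR))
def foc(p): return p['pixels'].shape[0]/2/np.tan(np.radians(p['fovy'])/2)
def toolT(o):
    T=np.eye(4); T[:3,:3]=cv2.Rodrigues(np.array(o['orientation'],float))[0]; T[:3,3]=o['tcp_pos']; return T
def c2w(p,o=None):
    return np.linalg.inv(p['world_to_cam']) if 'world_to_cam' in p else toolT(o)@p['hand_eye']
def ray(p,u,v,o=None):
    f=foc(p); a=(u-p['cx'])/f; b=(v-p['cy'])/f
    if 'world_to_cam' in p: d=np.array([a,-b,-1.])
    else:
        t=np.hypot(a,b); s=np.sin(t)/t if t>1e-9 else 1; d=np.array([a*s,-b*s,-np.cos(t)])
    M=c2w(p,o); return M[:3,3],M[:3,:3]@d
def at_z(p,u,v,z,o=None):
    c,d=ray(p,u,v,o); return c+d*(z-c[2])/d[2]
def proj(p,X,o=None):
    X=np.atleast_2d(X); M=np.linalg.inv(c2w(p,o)); q=X@M[:3,:3].T+M[:3,3]; f=foc(p)
    if 'world_to_cam' in p: return np.c_[p['cx']-f*q[:,0]/q[:,2], p['cy']+f*q[:,1]/q[:,2]]
    n=np.hypot(q[:,0],q[:,1]); t=np.arctan2(n,-q[:,2]); return np.c_[p['cx']+f*t*q[:,0]/n, p['cy']-f*t*q[:,1]/n]
E
python3 - <<'E'
from h import *
o=get_obs(); print(o['tcp_pos'],o['orientation'],o['clock'])
print(toolT(o).round(2))
for n in('scene','side','wrist'):
    p=viewer.grab_frame(n); save(p,n+'0.png'); print(n,p['fovy'],p['cx'],p['cy'],{k for k in p}, c2w(p,o)[:3,3].round(3))
    for t in 'pot_tall pot_short bottle_large bottle_small carrier cover bottle_stand timer cover_glass_box'.split():
        print(t,[(round(d['score'],2),[int(x) for x in d['rect']]) for d in viewer.trace(p,t)][:5])
E
```

```text
[0.21904866 0.63784808 0.2303368 ] [-5.17163770e-01 -3.09853933e+00  2.80201026e-03] 0.0
[[-0.95  0.32 -0.    0.22]
 [ 0.32  0.95 -0.    0.64]
 [-0.   -0.   -1.    0.23]
 [ 0.    0.    0.    1.  ]]
scene 53.56476466533723 248.52675593594535 186.01760681097835 {'shot', 'world_to_cam', 'cx', 'fovy', 'cy', 'pixels'} [0.091 0.515 0.606]
pot_tall [(0.83, [320, 161, 342, 205]), (0.78, [241, 151, 259, 187]), (0.73, [277, 161, 295, 199]), (0.69, [291, 185, 316, 228])]
pot_short [(0.68, [160, 272, 181, 310])]
bottle_large [(0.72, [298, 130, 313, 167])]
bottle_small [(0.63, [322, 121, 334, 149])]
carrier [(0.65, [163, 139, 244, 197]), (0.57, [158, 268, 183, 311])]
cover [(0.75, [236, 91, 303, 147])]
bottle_stand [(0.63, [90, 201, 159, 260])]
timer [(0.85, [242, 192, 271, 223]), (0.36, [236, 93, 303, 147])]
cover_glass_box [(0.75, [205, 248, 224, 269])]
side 46.364854664095915 255.82526692020656 183.66574053360816 {'shot', 'world_to_cam', 'cx', 'fovy', 'cy', 'pixels'} [0.339 1.203 0.576]
pot_tall [(0.96, [300, 160, 319, 198]), (0.75, [245, 154, 262, 186]), (0.68, [275, 155, 290, 175]), (0.44, [302, 148, 318, 162])]
pot_short [(0.85, [265, 219, 286, 251])]
bottle_large [(0.44, [275, 139, 284, 155]), (0.3, [266, 220, 288, 250])]
bottle_small [(0.64, [279, 131, 287, 154])]
carrier [(0.7, [191, 164, 232, 200])]
cover [(0.68, [213, 128, 255, 166]), (0.43, [274, 140, 284, 157])]
bottle_stand [(0.64, [181, 208, 216, 246])]
timer [(0.72, [268, 175, 288, 201])]
cover_glass_box []
wrist 65.70646984690485 251.92770818088573 187.883262272546 {'shot', 'cx', 'fovy', 'hand_eye', 'cy', 'pixels'} [0.153 0.66  0.372]
pot_tall [(0.68, [0, 311, 14, 338])]
pot_short [(0.96, [91, 324, 126, 362])]
bottle_large []
bottle_small []
carrier []
cover []
bottle_stand []
timer []
cover_glass_box [(0.52, [94, 327, 124, 363])]
```

View pics/scene0.png

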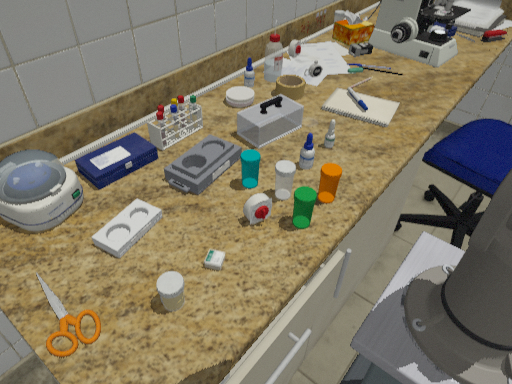

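View pics/side0.png

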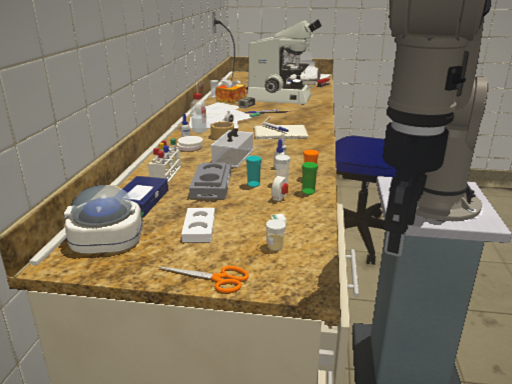

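The scene view shows pot_tall candidates: white (285,180), turquoise (250,169), orange (329,183) and green (303,207). The white one fits, with its translucent body and white lid. pot_short is at (171,291), the large bottle at (307,150) and the small one at (329,135). A similar bottle stands at the wall at (249,71). The stand is at (128,228), the carrier at (203,165) and the cover at (270,118).

```bash
cat > fit.py <<'E'
from h import *
from scipy.optimize import minimize
def cyl(d,z0,z1): 
    a=np.linspace(0,2*np.pi,24,endpoint=False); c=np.c_[np.cos(a),np.sin(a)]*d/2
    return np.r_[np.c_[c,0*a+z0],np.c_[c,0*a+z1]]
def box(x,y,z0,z1,oy=0): return np.array([[sx*x/2,oy+sy*y/2,z] for sx in(-1,1) for sy in(-1,1) for z in(z0,z1)])
M={'pot_tall':[cyl(.045,0,.087)],'pot_short':[cyl(.045,0,.061)],
'bottle_large':[cyl(.036,0,.059),cyl(.023,.059,.067),cyl(.014,.06,.099)],
'bottle_small':[cyl(.027,0,.042),cyl(.017,.042,.053),cyl(.014,.05,.083)],
'carrier':[box(.104,.18,0,.034),box(.076,.152,.034,.046),box(.03,.015,0,.03,.0975)],
'cover':[box(.094,.17,0,.07),box(.014,.076,.084,.098)],
'bottle_stand':[box(.07,.132,0,.024)],'timer':[box(.039,.064,0,.064)],'cover_glass_box':[box(.034,.034,0,.018)]}
S=4
def sil(p,o,parts,q):
    c,s=np.cos(q[2]),np.sin(q[2]); R=np.array([[c,-s,0],[s,c,0],[0,0,1]]); im=np.zeros((384*S,512*S),np.uint8)
    for P in parts:
        uv=proj(p,P@R.T+[q[0],q[1],q[3] if len(q)>3 else 0],o)
        cv2.fillConvexPoly(im,cv2.convexHull(((uv+.5)*S).astype(np.int32)),1)
    return im
def fit(name,views,q0,yaw=True,z=0.):
    ms=[cv2.resize(m.astype(np.uint8),None,fx=S,fy=S,interpolation=cv2.INTER_NEAREST) for _,_,m in views]
    def cost(q):
        q=[q[0],q[1],q[2] if yaw else 0,z]; e=0
        for (p,o,m),mm in zip(views,ms):
            s=sil(p,o,M[name],q); e+=1-(s&mm).sum()/max((s|mm).sum(),1)
        return e/len(views)
    best=None
    for y in ([-1.2,-.8,-.4,0,.4,.8,1.2,1.57] if yaw is True else [yaw or 0]):
        n=3 if yaw else 2
        st=np.array([q0[0],q0[1],y])[:n]
        r_=minimize(cost,st,method='Nelder-Mead',options=dict(initial_simplex=np.r_[[st],st+np.diag([.015,.015,.25][:n])],xatol=2e-4,fatol=1e-4))
        if best is None or r_.fun<best.fun: best=r_
    return best.x.round(4),round(1-best.fun,3)
E
python3 - <<'E'
from fit import *
p=viewer.grab_frame('scene'); s=viewer.grab_frame('side')
want={'pot_tall':(285,180),'pot_short':(171,291),'bottle_large':(307,150),'bottle_small':(329,135),'carrier':(203,165),'cover':(270,118),'bottle_stand':(128,228),'timer':(258,208),'cover_glass_box':(215,259)}
ht={k:max(a[:,2].max() for a in v)/2 for k,v in M.items()}
for n,(u,v) in want.items():
    X=at_z(p,u,v,ht[n]); us=proj(s,X)[0]
    V=[]
    for pic,c in((p,(u,v)),(s,us)):
        d=[(np.hypot((e['rect'][0]+e['rect'][2])/2-c[0],(e['rect'][1]+e['rect'][3])/2-c[1]),e) for e in viewer.trace(pic,n)]
        d=[x for x in d if x[0]<14]
        if d: V.append((pic,None,min(d,key=lambda x:x[0])[1]['pixels']))
    yaw=n in('carrier','cover','bottle_stand','timer','cover_glass_box')
    print(n,X[:2].round(3),'side px',us.round(),len(V),[fit(n,W,X,yaw) for W in ([V]+([V[:1]] if len(V)>1 else []))])
c=cv2.resize(p['pixels'][110:235,225:360],None,fx=4,fy=4,interpolation=cv2.INTER_CUBIC); cv2.imwrite('pics/crop1.png',c[...,::-1])
E
```

```text
pot_tall [ 0.444 -0.053] side px [282. 171.] 1 [(array([ 0.4516, -0.1219]), np.float64(0.698))]
pot_short [0.428 0.306] side px [274. 236.] 2 [(array([0.4276, 0.3043]), np.float64(0.869)), (array([0.4262, 0.3058]), np.float64(0.899))]
bottle_large [ 0.466 -0.177] side px [279. 154.] 2 [(array([ 0.466 , -0.1795]), np.float64(0.606)), (array([ 0.4643, -0.1759]), np.float64(0.867))]
bottle_small [ 0.464 -0.283] side px [282. 146.] 2 [(array([ 0.4679, -0.2977]), np.float64(0.46)), (array([ 0.4691, -0.2985]), np.float64(0.771))]
carrier [0.644 0.013] side px [213. 182.] 2 [(array([ 0.6567, -0.006 ,  0.106 ]), np.float64(0.928)), (array([ 0.654 , -0.0015,  0.1131]), np.float64(0.953))]
cover [ 0.628 -0.237] side px [234. 146.] 2 [(array([ 0.6356, -0.2475, -0.1622]), np.float64(0.927)), (array([ 0.6339, -0.2462, -0.1869]), np.float64(0.975))]
bottle_stand [0.622 0.256] side px [199. 226.] 2 [(array([0.6254, 0.252 , 0.1899]), np.float64(0.929)), (array([0.6252, 0.2528, 3.3205]), np.float64(0.97))]
timer [0.441 0.049] side px [280. 188.] 1 [(array([0.4393, 0.0532, 0.1755]), np.float64(0.685))]
cover_glass_box [0.43  0.195] side px [278. 221.] 2 [(array([0.4313, 0.1954, 2.0606]), np.float64(0.606)), (array([0.4314, 0.1959, 2.1106]), np.float64(0.91))]
```

View pics/crop1.png

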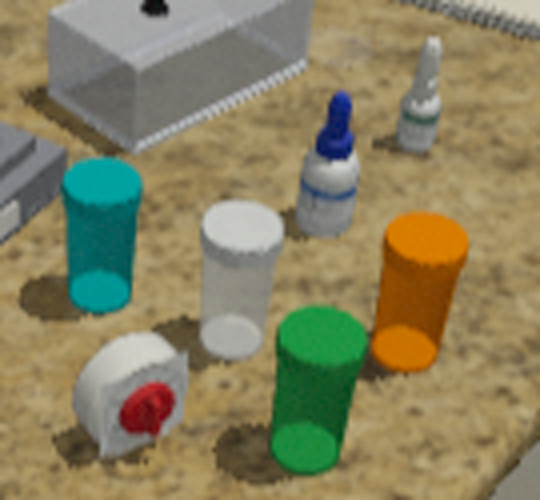

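The crop confirms it: the white lid is at scene (285,167) and the foot at (283,195). The turquoise, green and orange pots are look-alikes. Next I locate the neighbours and work out the first move.

```bash
cat >> h.py <<'E'
def plan(x,y,z,ang=None,o=None,ret=False):
    """scaled tool shifts+turn to world target; ang = heading of tool y, deg"""
    o=o or get_obs(); T=toolT(o); d=T[:3,:3].T@(np.array([x,y,z])-T[:3,3])/.2
    cur=np.degrees(np.arctan2(T[1,1],T[0,1])); t=0 if ang is None else -((ang-cur+180)%360-180)/90
    print('plan',d.round(3),'turn',round(t,3),'cur',T[:3,3].round(4),'ang',round(cur,2),'tilt',T[:2,2].round(3))
E
python3 - <<'E'
from fit import *
p=viewer.grab_frame('scene'); 
for n,u,v in(('turq',250,183),('white',283,194.5),('orange',326,197),('green',301.5,222)): print(n,at_z(p,u,v,0)[:2].round(3))
for n,u,v in(('turq',250.5,154.5),('white',285.5,166),('orange',331,168.5),('green',304.5,194)): print(n,at_z(p,u,v,.087)[:2].round(3))
o=get_obs(); print(o['joints'],o['clock']); plan(.427,.305,.2,6)
E
```

```text
turq [ 0.529 -0.032]
white [ 0.444 -0.051]
orange [ 0.362 -0.11 ]
green [ 0.361 -0.005]
turq [ 0.529 -0.031]
white [ 0.444 -0.048]
orange [ 0.363 -0.107]
green [0.361 0.001]
[-1.34812908  0.4769993   0.02239582  1.55537729 -0.0114884   1.10932205
 -0.08308841] 2.55
plan [-1.524 -1.239  0.157] turn 0.723 cur [0.2192 0.6384 0.2313] ang 71.05 tilt [0. 0.]
```

Call:
play_rows:
  commands:
    - [[-1,-0.2,-0.16,0.02,0],[-1,-0.4,-0.32,0.04,0],[-1,-0.6,-0.48,0.06,0],[-1,-0.762,-0.62,0.08,0],[-1,-0.762,-0.62,0.08,0]]

```text
clock: 2.97
tcp_pos: [0.3254, 0.468, 0.2152]
orientation: [0.522, 3.097, -0.002]
contact_force: [0.1, -0.4, -0.1]
grip_width: 0.0851
gripper_force: 0.0
```

Call:
play_rows:
  commands:
    - [[-1,-0.15,-0.12,0.02,0.08],[-1,-0.3,-0.24,0.04,0.16],[-1,-0.45,-0.36,0.06,0.24],[-1,-0.6,-0.48,0.08,0.32],[-1,-0.762,-0.62,0.08,0.4],[-1,-0.762,-0.62,0.08,0.48],[-1,-0.762,-0.62,0.08,0.56],[-1,-0.762,-0.62,0.08,0.64],[-1,-0.762,-0.62,0.08,0.723],[-1,-0.762,-0.62,0.08,0.723],[-1,-0.762,-0.62,0.08,0.723]]

```text
clock: 3.88
tcp_pos: [0.4269, 0.305, 0.1994]
orientation: [2.099, 2.337, 0.0]
contact_force: [0.0, -0.0, -0.3]
grip_width: 0.0858
gripper_force: 0.0
```

```bash
cat > look.py <<'E'
import sys
from fit import *
def look(n,xy,yaw=False,z=0.,name=None):
    o=get_obs(); p=viewer.grab_frame('wrist')
    if name: save(p,name)
    h=max(a[:,2].max() for a in M[n])/2
    c=proj(p,[xy[0],xy[1],h+z],o)[0]; D=viewer.trace(p,n); print(n,'expect',c.round(),[(round(e['score'],2),[int(k) for k in e['rect']]) for e in D][:4])
    if D:
        e=min(D,key=lambda e:np.hypot((e['rect'][0]+e['rect'][2])/2-c[0],(e['rect'][1]+e['rect'][3])/2-c[1]))
        f=fit(n,[(p,o,e['pixels'])],xy,yaw,z); print('fit',f); return f,p,o
    return None,p,o
E
python3 - <<'E'
from look import *
f,p,o=look('pot_short',(.427,.305),name='w1.png'); print(o['joints'].round(2) if hasattr(o['joints'],'round') else o['joints'],o['clock'])
plan(.427,.305,.018,6)
E
```

```text
pot_short expect [253. 171.] [(0.7, [229, 152, 277, 200])]
fit (array([0.426 , 0.3045]), np.float64(0.93))
[-1.03  0.27  0.34  1.97 -0.11  0.92 -0.52] 3.8833
plan [-0.     0.     0.907] turn 0.002 cur [0.4269 0.305  0.1994] ang 6.18 tilt [0. 0.]
```

View pics/w1.png

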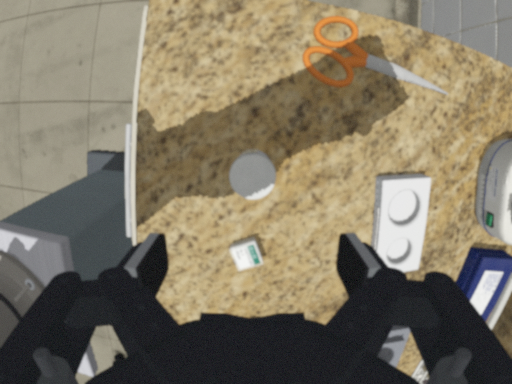

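The wrist view shows the short pot centred at (253,176), agreeing with the estimate. The stand's wide well at (403,206) is on the +y side. Now to grip.

Call:
play_rows:
  commands:
    - [[-1,0,0,0.18,0],[-1,0,0,0.36,0],[-1,0,0,0.54,0],[-1,0,0,0.7,0],[-1,0,0,0.82,0],[-1,0,0,0.907,0],[-1,0,0,0.907,0],[1,0,0,0.907,0],[1,0,0,0.907,0],[1,0,0,0.907,0],[1,0,0,0.907,0],[1,0,0,0.907,0]]
  grip_force: 25

```text
clock: 4.98
tcp_pos: [0.4277, 0.3057, 0.0194]
orientation: [-2.102, -2.334, -0.004]
contact_force: [-0.8, -0.9, 6.7]
grip_width: 0.0414
gripper_force: 24.7
```

Call:
play_rows:
  commands:
    - [[1,0,0,0,0],[1,0,0,0,0],[1,0,0,0,0],[1,0,0,0,0]]

```text
clock: 5.32
tcp_pos: [0.4277, 0.3057, 0.0194]
orientation: [-2.102, -2.334, -0.004]
contact_force: [-1.5, -0.4, 6.3]
grip_width: 0.0412
gripper_force: 24.7
```

Run:
```python
from h import *
o=get_obs(); print(o['grip_width'],o['gripper_force'],o['clock'])
c=np.array([.655,-.0035]);y=.106
R=np.array([[np.cos(y),-np.sin(y)],[np.sin(y),np.cos(y)]])
s=c+R@[0,-.038]; d=c+R@[0,.038]; print('shallow',s,'deep',d)
plan(s[0],s[1],.2,6); plan(*o['tcp_pos'][:2],.2,6)
```

```text
0.04117296209971797 24.66193704865873 5.3167
shallow [ 0.65902046 -0.04128672] deep [0.65097954 0.03428672]
plan [-1.844  0.971 -0.905] turn -0.0 cur [0.4277 0.3057 0.0194] ang 5.99 tilt [0.002 0.002]
plan [ 0.002  0.002 -0.903] turn -0.0 cur [0.4277 0.3057 0.0194] ang 5.99 tilt [0.002 0.002]
```

Call:
play_rows:
  commands:
    - [[1,0,0,-0.1,0],[1,0,0,-0.28,0],[1,0,0,-0.46,0],[1,0,0,-0.64,0],[1,0,0,-0.8,0],[1,0,0,-0.91,0],[1,0,0,-0.91,0]]

```text
clock: 5.9
tcp_pos: [0.4294, 0.3067, 0.2056]
orientation: [-2.103, -2.334, -0.016]
contact_force: [-0.1, 1.4, -0.1]
grip_width: 0.0413
gripper_force: 25.6
```

Call:
play_rows:
  commands:
    - [[1,-0.1,0.05,0,0],[1,-0.28,0.15,0,0],[1,-0.46,0.24,0,0],[1,-0.64,0.34,0,0],[1,-0.8,0.42,0,0],[1,-0.92,0.486,0,0]]

```text
clock: 6.4
tcp_pos: [0.5438, 0.1283, 0.1999]
orientation: [2.105, 2.331, -0.0]
contact_force: [0.4, 0.1, -0.6]
grip_width: 0.0419
gripper_force: 25.6
```

Call:
play_rows:
  commands:
    - [[1,-0.16,0.08,0,0],[1,-0.32,0.17,0,0],[1,-0.48,0.25,0,0],[1,-0.64,0.34,0,0],[1,-0.8,0.42,0,0],[1,-0.92,0.486,0,0],[1,-0.92,0.486,0,0],[1,-0.92,0.486,0,0]]

```text
clock: 7.07
tcp_pos: [0.6585, -0.0431, 0.1993]
orientation: [2.106, 2.331, -0.002]
contact_force: [-0.2, 0.7, 0.9]
grip_width: 0.0419
gripper_force: 25.6
```

```bash
cat >> fit.py <<'E'
def wells(c,yaw,L):
    R=np.array([[np.cos(yaw),-np.sin(yaw)],[np.sin(yaw),np.cos(yaw)]]); return [(c+R@[0,l]).round(4) for l in L]
E
python3 - <<'E'
from look import *
o=get_obs(); print(o['tcp_pos'],o['grip_width'],o['clock'])
f,p,o=look('carrier',(.655,-.0035),yaw=.106,name='w2.png')
q=f[0]; print(wells(q[:2],q[2],[.038,-.038]))
# expected overlay of wells from the prior estimate
im=p['pixels'][...,::-1].copy()
for c in wells(np.array([.655,-.0035]),.106,[.038,-.038]):
    a=np.linspace(0,6.283,40); uv=proj(p,np.c_[c[0]+.029*np.cos(a),c[1]+.029*np.sin(a),0*a+.046],o); cv2.polylines(im,[np.round(uv).astype(np.int32)],True,(0,0,255),1)
cv2.imwrite('pics/w2.png',cv2.resize(im,None,fx=1.5,fy=1.5))
E
```

```text
[ 0.65850642 -0.04306904  0.19929124] 0.04190356707614021 7.0667
carrier expect [254. 134.] [(0.89, [202, 39, 306, 217]), (0.4, [47, 56, 102, 106])]
fit (array([ 0.6555, -0.002 ,  0.1129]), np.float64(0.9))
[array([0.6512, 0.0358]), array([ 0.6598, -0.0398])]
```

View pics/w2.png

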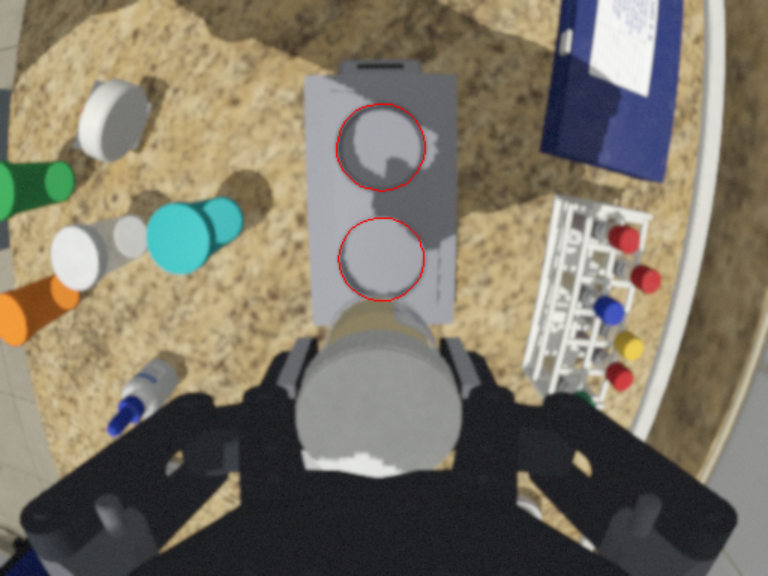

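The red circles (prior estimate) fall on both wells; deep is at the lug end. I'll lower the short pot.

Run:
```python
from h import *
plan(.659,-.0405,.053,6)
```

```text
plan [-0.005  0.006  0.732] turn 0.0 cur [ 0.6579 -0.0397  0.1993] ang 6.03 tilt [-0.001  0.001]
```

Call:
play_rows:
  commands:
    - [[1,0,0.005,0.15,0],[1,0,0.005,0.3,0],[1,0,0.005,0.45,0],[1,0,0.005,0.58,0],[1,0,0.005,0.66,0],[1,0,0.005,0.7,0],[1,0,0.005,0.72,0],[1,0,0.005,0.73,0],[1,0,0.005,0.735,0],[1,0,0.005,0.735,0]]

```text
clock: 8.0
tcp_pos: [0.6604, -0.0405, 0.054]
orientation: [2.101, 2.334, 0.002]
contact_force: [-0.0, -0.1, -0.0]
grip_width: 0.0414
gripper_force: 25.6
```

Run:
```python
from h import *
o=get_obs(); print(o['tcp_pos'],o['contact_force'],o['orientation'])
```

```text
[ 0.66035764 -0.04054902  0.05401444] [-0.03701929 -0.10198432 -0.04536843] [2.10141661e+00 2.33363741e+00 2.15454058e-03]
```

Call:
play_rows:
  commands:
    - [[1,0,0,0.004,0],[1,0,0,0.008,0],[1,0,0,0.008,0],[1,0,0,0.008,0]]

```text
clock: 8.33
tcp_pos: [0.6605, -0.0409, 0.0534]
orientation: [2.102, 2.333, 0.003]
contact_force: [-3.2, 0.8, 8.7]
grip_width: 0.0417
gripper_force: 26.2
```

Call:
play_rows:
  commands:
    - [[0.2,0,0,0,0],[-0.3,0,0,0,0],[-1,0,0,0,0],[-1,0,0,0,0],[-1,0,0,0,0],[-1,0,0,0,0],[-1,0,0,-0.05,0],[-1,0,0,-0.2,0],[-1,0,0,-0.4,0],[-1,0,0,-0.6,0],[-1,0,0,-0.75,0],[-1,0,0,-0.75,0]]

```text
clock: 9.33
tcp_pos: [0.6636, -0.0418, 0.2096]
orientation: [2.098, 2.327, 0.013]
contact_force: [1.8, -0.5, 0.8]
grip_width: 0.0855
gripper_force: 0.0
```

Run:
```python
from h import *
plan(.444,-.05,.2,60)
p=viewer.grab_frame('side');
```

```text
plan [ 0.073 -1.097  0.035] turn -0.601 cur [ 0.6636 -0.0418  0.2096] ang 5.93 tilt [0.012 0.   ]
```

Call:
play_rows:
  commands:
    - [[-1,0.01,-0.1,0,0],[-1,0.02,-0.25,0,0],[-1,0.03,-0.4,0,0],[-1,0.036,-0.55,0,0]]

```text
clock: 9.72
tcp_pos: [0.5474, -0.0449, 0.2002]
orientation: [-2.101, -2.334, 0.002]
contact_force: [-0.7, -0.6, 0.6]
grip_width: 0.0855
gripper_force: 0.0
```

Call:
play_rows:
  commands:
    - [[-1,0.01,-0.15,0,-0.07],[-1,0.02,-0.3,0,-0.14],[-1,0.03,-0.45,0,-0.21],[-1,0.036,-0.55,0,-0.28],[-1,0.036,-0.55,0,-0.35],[-1,0.036,-0.55,0,-0.42],[-1,0.036,-0.55,0,-0.49],[-1,0.036,-0.55,0,-0.56],[-1,0.036,-0.55,0,-0.6],[-1,0.036,-0.55,0,-0.6],[-1,0.036,-0.55,0,-0.6],[-1,0.036,-0.55,0,-0.6]]

```text
clock: 10.72
tcp_pos: [0.439, -0.0494, 0.201]
orientation: [-0.817, -3.033, 0.0]
contact_force: [0.5, -0.1, -0.1]
grip_width: 0.0854
gripper_force: 0.0
```

Run:
```python
from look import *
f,p,o=look('pot_tall',(.444,-.05),name='w3.png'); plan(.444,-.05,.041,60)
if f: plan(*f[0],.041,60)
print(o['joints'])
```

```text
pot_tall expect [254. 179.] [(0.81, [224, 55, 281, 113]), (0.71, [227, 156, 278, 211]), (0.69, [285, 204, 333, 271]), (0.67, [133, 120, 193, 169])]
fit (array([ 0.4443, -0.0511]), np.float64(0.92))
plan [-0.023  0.01   0.801] turn -0.001 cur [ 0.4391 -0.0494  0.2011] ang 59.9 tilt [-0. -0.]
plan [-0.027  0.006  0.801] turn -0.001 cur [ 0.4391 -0.0494  0.2011] ang 59.9 tilt [-0. -0.]
[-0.3799737   0.12286457  0.3833207   2.14059971 -0.05898135  0.88855132
  1.08269354]
```

View pics/w3.png

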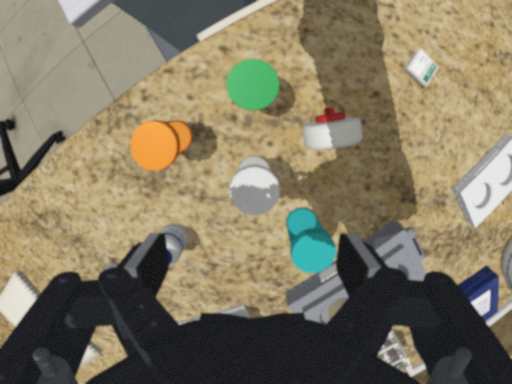

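The white pot is at (254,186). Along the finger line (image horizontal) both sides are clear: turquoise is at (315,252) and the timer at (333,133).

Call:
play_rows:
  commands:
    - [[-0.6,-0.025,0.008,0,0],[-0.6,-0.025,0.008,0.05,0],[-0.6,-0.025,0.008,0.2,0],[-0.6,-0.025,0.008,0.38,0],[-0.6,-0.025,0.008,0.55,0],[-0.6,-0.025,0.008,0.7,0],[-0.6,-0.025,0.008,0.8,0],[-0.6,-0.025,0.008,0.8,0],[1,-0.025,0.008,0.8,0],[1,-0.025,0.008,0.8,0],[1,-0.025,0.008,0.8,0],[1,-0.025,0.008,0.8,0]]

```text
clock: 11.82
tcp_pos: [0.4455, -0.0504, 0.0426]
orientation: [0.813, 3.032, 0.002]
contact_force: [-0.1, -0.6, 0.1]
grip_width: 0.0415
gripper_force: 25.3
```

Call:
play_rows:
  commands:
    - [[1,0,0,0,0],[1,0,0,0,0],[1,0,0,0,0]]

```text
clock: 12.07
tcp_pos: [0.4453, -0.0504, 0.0422]
orientation: [0.813, 3.033, 0.001]
contact_force: [-0.7, -0.3, 8.4]
grip_width: 0.0416
gripper_force: 25.8
```

Run:
```python
from h import *
o=get_obs(); print(o['grip_width'],o['gripper_force'],o['contact_force'],o['clock'],o['tcp_pos']); plan(.651,.035,.22,6)
```

```text
0.04160346084505455 25.813238629780244 [-0.671486   -0.28155293  8.43608887] 12.0667 [ 0.44532742 -0.05039061  0.04223396]
plan [-0.678  0.885 -0.887] turn 0.6 cur [ 0.4453 -0.0504  0.0422] ang 59.98 tilt [0.002 0.   ]
```

Call:
play_rows:
  commands:
    - [[1,0,0,-0.1,0],[1,0,0,-0.28,0],[1,0,0,-0.46,0],[1,0,0,-0.64,0],[1,0,0,-0.8,0],[1,0,0,-0.89,0],[1,0,0,-0.89,0]]

```text
clock: 12.65
tcp_pos: [0.4469, -0.0505, 0.2235]
orientation: [0.812, 3.027, 0.006]
contact_force: [1.0, 0.6, 0.0]
grip_width: 0.0421
gripper_force: 25.6
```

Call:
play_rows:
  commands:
    - [[1,-0.06,0.08,0,0.06],[1,-0.16,0.2,0,0.13],[1,-0.27,0.34,0,0.2],[1,-0.37,0.48,0,0.27],[1,-0.47,0.61,0,0.34],[1,-0.56,0.73,0,0.41],[1,-0.63,0.83,0,0.48],[1,-0.678,0.885,0,0.55],[1,-0.678,0.885,0,0.6],[1,-0.678,0.885,0,0.6],[1,-0.678,0.885,0,0.6],[1,-0.678,0.885,0,0.6]]

```text
clock: 13.65
tcp_pos: [0.6496, 0.0344, 0.2187]
orientation: [-2.1, -2.335, 0.001]
contact_force: [0.3, -0.7, -0.8]
grip_width: 0.0416
gripper_force: 25.6
```

Run:
```python
from h import *
o=get_obs(); print(o['grip_width']); plan(.651,.035,.0515,6)
```

```text
0.041648171945149706
plan [0.002 0.008 0.836] turn 0.001 cur [0.6496 0.0344 0.2187] ang 6.08 tilt [-0.001 -0.   ]
```

Call:
play_rows:
  commands:
    - [[1,0,0.008,0.15,0],[1,0,0.008,0.3,0],[1,0,0.008,0.46,0],[1,0,0.008,0.6,0],[1,0,0.008,0.7,0],[1,0,0.008,0.77,0],[1,0,0.008,0.81,0],[1,0,0.008,0.83,0],[1,0,0.008,0.836,0],[1,0,0.008,0.84,0],[1,0,0.008,0.84,0]]

```text
clock: 14.57
tcp_pos: [0.6528, 0.0351, 0.0524]
orientation: [2.102, 2.334, 0.002]
contact_force: [-0.2, 0.5, -1.2]
grip_width: 0.0416
gripper_force: 25.6
```

Call:
play_rows:
  commands:
    - [[1,0,0,0.003,0],[1,0,0,0.006,0],[1,0,0,0.006,0],[1,0,0,0.006,0]]

```text
clock: 14.9
tcp_pos: [0.6522, 0.0352, 0.0504]
orientation: [2.102, 2.334, 0.001]
contact_force: [-0.2, 0.0, 0.3]
grip_width: 0.0416
gripper_force: 25.7
```

Call:
play_rows:
  commands:
    - [[1,0,0,0.003,0],[1,0,0,0.006,0],[1,0,0,0.006,0]]

```text
clock: 15.15
tcp_pos: [0.6523, 0.0351, 0.0503]
orientation: [-2.103, -2.334, -0.001]
contact_force: [-4.2, 0.5, 11.2]
grip_width: 0.0415
gripper_force: 26.4
```

Call:
play_rows:
  commands:
    - [[0.2,0,0,0,0],[-0.3,0,0,0,0],[-1,0,0,0,0],[-1,0,0,0,0],[-1,0,0,0,0],[-1,0,0,0,0],[-1,0,0,-0.05,0],[-1,0,0,-0.2,0],[-1,0,0,-0.4,0],[-1,0,0,-0.6,0],[-1,0,0,-0.75,0],[-1,0,0,-0.85,0]]

```text
clock: 16.15
tcp_pos: [0.6534, 0.0345, 0.2237]
orientation: [2.101, 2.331, 0.006]
contact_force: [-0.3, -0.8, -0.4]
grip_width: 0.0854
gripper_force: 0.0
```

Run:
```python
from fit import *
plan(.635,-.247,.22,-10)
a=viewer.grab_frame('scene');b=viewer.grab_frame('side')
c=cv2.resize(a['pixels'][95:215,150:320],None,fx=3,fy=3); d=cv2.resize(b['pixels'][115:215,175:325],None,fx=2,fy=2)
im=np.zeros((360,810,3),np.uint8); im[:360,:510]=c; im[:200,510:810]=d
cv2.imwrite('pics/c2.png',im[:,:800,::-1])
for p in (a,):
  D=viewer.trace(p,'cover'); print([(e['score'],e['rect']) for e in D]); print(fit('cover',[(p,None,D[0]['pixels'])],(.635,-.247),-.175))
```

```text
plan [-1.391 -0.237  0.017] turn 0.177 cur [0.6534 0.0345 0.2237] ang 5.93 tilt [0.005 0.001]
[(0.8, [238.7, 93.2, 302.2, 147.3])]
(array([ 0.6349, -0.2493, -0.1084]), np.float64(0.945))
```

View pics/c2.png

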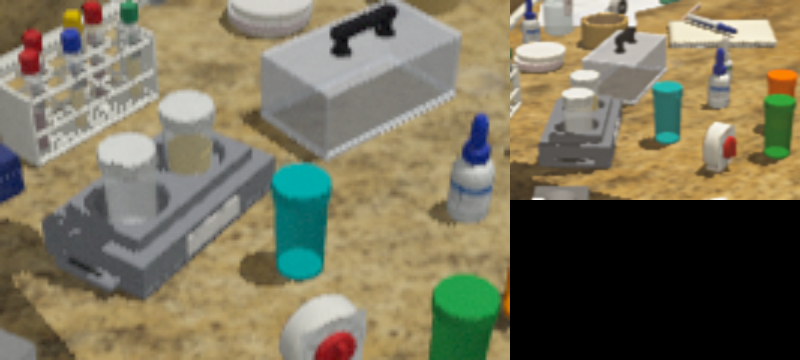

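Both pots stand upright in their wells with the lids level. Next is the cover.

Call:
play_rows:
  commands:
    - [[-1,-0.1,-0.02,-0.02,0],[-1,-0.25,-0.04,-0.05,0],[-1,-0.4,-0.06,-0.08,0],[-1,-0.55,-0.09,-0.1,0],[-1,-0.695,-0.12,-0.13,0]]

```text
clock: 16.72
tcp_pos: [0.6413, -0.1069, 0.2434]
orientation: [-2.101, -2.333, 0.003]
contact_force: [-0.0, 0.3, 0.3]
grip_width: 0.0856
gripper_force: 0.0
```

Call:
play_rows:
  commands:
    - [[-1,-0.15,-0.02,0,0.04],[-1,-0.3,-0.04,0,0.08],[-1,-0.45,-0.06,0,0.12],[-1,-0.6,-0.09,0,0.16],[-1,-0.695,-0.12,0,0.16],[-1,-0.695,-0.12,0,0.16],[-1,-0.695,-0.12,0,0.16],[-1,-0.695,-0.12,0,0.16]]

```text
clock: 17.38
tcp_pos: [0.633, -0.2451, 0.2437]
orientation: [-2.376, -2.052, 0.001]
contact_force: [-0.7, 0.8, -0.2]
grip_width: 0.0851
gripper_force: 0.0
```

Run:
```python
from look import *
f,p,o=look('cover',(.635,-.247),yaw=-.15)
q=f[0]; im=p['pixels'][...,::-1].copy()
c,s=np.cos(q[2]),np.sin(q[2]); R=np.array([[c,-s,0],[s,c,0],[0,0,1]])
for P,col in zip(M['cover'],((0,0,255),(0,255,0))):
    uv=proj(p,P@R.T+[q[0],q[1],0],o); cv2.polylines(im,[np.round(cv2.convexHull(uv.astype(np.float32))).astype(np.int32)],True,col,1)
cv2.imwrite('pics/w4.png',cv2.resize(im,None,fx=1.5,fy=1.5))
```

```text
cover expect [255. 168.] [(0.88, [215, 99, 303, 246])]
fit (array([ 0.6374, -0.2516, -0.1593]), np.float64(0.982))
```

View pics/w4.png

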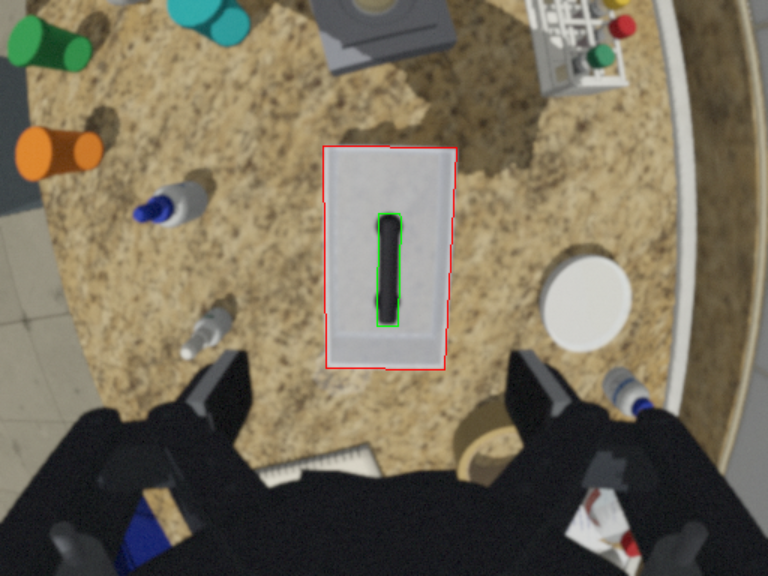

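The overlay matches the cover (red) and handle (green).

Run:
```python
from h import *
plan(.637,-.2508,.0735,-9.1)
```

```text
plan [-0.031  0.023  0.853] turn 0.009 cur [ 0.6336 -0.2443  0.2441] ang -8.28 tilt [-0.001  0.001]
```

Call:
play_rows:
  commands:
    - [[-1,-0.031,0.023,0.1,0.009],[-1,-0.031,0.023,0.28,0.009],[-1,-0.031,0.023,0.46,0.009],[-1,-0.031,0.023,0.62,0.009],[-1,-0.031,0.023,0.74,0.009],[-1,-0.031,0.023,0.81,0.009],[-1,-0.031,0.023,0.84,0.009],[-1,-0.031,0.023,0.85,0.009],[-1,-0.031,0.023,0.85,0.009]]

```text
clock: 18.23
tcp_pos: [0.6376, -0.2532, 0.0757]
orientation: [2.392, 2.035, 0.001]
contact_force: [-0.7, -0.3, 0.2]
grip_width: 0.0853
gripper_force: 0.0
```

Call:
play_rows:
  commands:
    - [[1,0,0,0,0],[1,0,0,0,0],[1,0,0,0,0],[1,0,0,0,0],[1,0,0,0,0],[1,0,0,0,0],[1,0,0,0,0],[1,0,0,0,0],[1,0,0,0,0],[1,0,0,0,0]]
  grip_force: 50

```text
clock: 19.07
tcp_pos: [0.6372, -0.2533, 0.0751]
orientation: [2.393, 2.035, 0.001]
contact_force: [1.4, -0.3, 1.9]
grip_width: 0.013
gripper_force: 52.7
```

Run:
```python
from h import *
o=get_obs(); print(o['tcp_pos'],o['grip_width'],o['gripper_force'],o['contact_force'])
plan(.655,-.0028,.24,6.2)
```

```text
[ 0.63717886 -0.25328955  0.07512071] 0.013012805610314496 52.67206907272339 [ 1.36125841 -0.27234041  1.86237648]
plan [ 1.25  -0.112 -0.825] turn -0.171 cur [ 0.6372 -0.2533  0.0751] ang -9.23 tilt [ 0.001 -0.   ]
```

Call:
play_rows:
  commands:
    - [[1,0,0,-0.04,0],[1,0,0,-0.14,0],[1,0,0,-0.28,0],[1,0,0,-0.44,0],[1,0,0,-0.6,0],[1,0,0,-0.75,0],[1,0,0,-0.84,0],[1,0,0,-0.84,0]]

```text
clock: 19.73
tcp_pos: [0.6383, -0.2547, 0.2481]
orientation: [2.389, 2.031, 0.006]
contact_force: [0.8, -0.9, -0.8]
grip_width: 0.0129
gripper_force: 52.3
```

Call:
play_rows:
  commands:
    - [[1,0.05,-0.01,0,0],[1,0.15,-0.02,0,0],[1,0.27,-0.03,0,0],[1,0.39,-0.04,0,0],[1,0.51,-0.05,0,0],[1,0.625,-0.056,0,0]]

```text
clock: 20.23
tcp_pos: [0.6443, -0.1252, 0.2405]
orientation: [-2.39, -2.034, 0.004]
contact_force: [0.1, 0.3, -1.8]
grip_width: 0.0131
gripper_force: 52.2
```

Call:
play_rows:
  commands:
    - [[1,0.12,-0.01,0,-0.03],[1,0.24,-0.02,0,-0.06],[1,0.35,-0.03,0,-0.09],[1,0.45,-0.04,0,-0.12],[1,0.54,-0.05,0,-0.15],[1,0.6,-0.056,0,-0.171],[1,0.625,-0.056,0,-0.171],[1,0.625,-0.056,0,-0.171],[1,0.625,-0.056,0,-0.171],[1,0.625,-0.056,0,-0.171]]

```text
clock: 21.07
tcp_pos: [0.6547, -0.0049, 0.243]
orientation: [2.102, 2.334, -0.001]
contact_force: [0.2, -0.3, -1.8]
grip_width: 0.0131
gripper_force: 52.3
```

Run:
```python
from fit import *
o=get_obs(); p=viewer.grab_frame('wrist'); print(o['tcp_pos'],o['grip_width'],o['contact_force']); plan(.655,-.004,.12,6.2)
im=p['pixels'][...,::-1].copy()
q=[.655,-.003,.108]; T=toolT(o); ty=np.arctan2(T[1,1],T[0,1])
def dr(P,q,z,col):
    c,s=np.cos(q[2]),np.sin(q[2]); R=np.array([[c,-s,0],[s,c,0],[0,0,1]])
    uv=proj(p,P@R.T+[q[0],q[1],z],o); cv2.polylines(im,[np.round(uv).astype(np.int32)],True,col,1)
def rect(a,b,z): return np.array([[-a/2,-b/2,z],[a/2,-b/2,z],[a/2,b/2,z],[-a/2,b/2,z]])
dr(rect(.104,.18,.034),q,0,(0,0,255)); dr(rect(.076,.152,.046),q,0,(0,0,255))
k=[*o['tcp_pos'][:2],ty]; z=o['tcp_pos'][2]-.0751
dr(rect(.094,.17,0),k,z,(0,255,0)); dr(rect(.094,.17,.07),k,z,(0,255,255))
cv2.imwrite('pics/w5.png',cv2.resize(im,None,fx=1.5,fy=1.5))
```

```text
[ 0.65472507 -0.00490262  0.24304908] 0.013142507564260237 [ 0.23929326 -0.28483243 -1.77803708]
plan [0.005 0.002 0.615] turn -0.002 cur [ 0.6548 -0.0049  0.2431] ang 5.99 tilt [ 0.    -0.001]
```

View pics/w5.png

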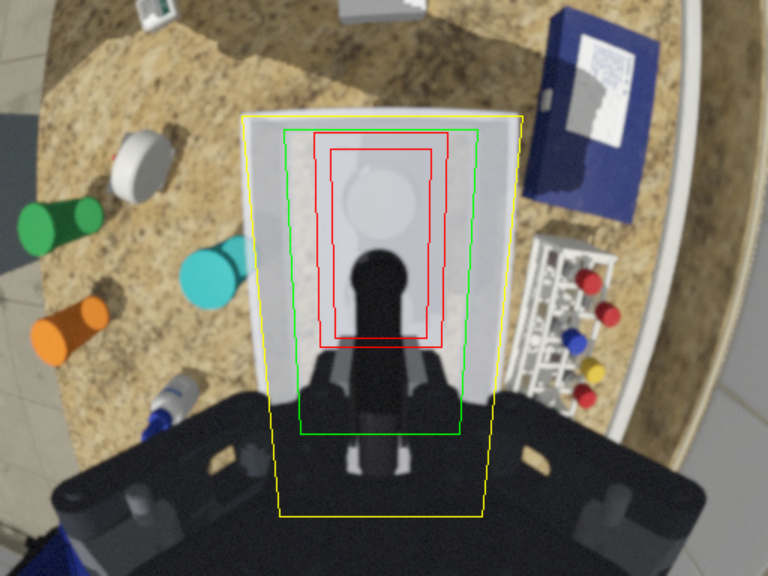

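The grip on the cover and its centring over the carrier agree within about 2 mm. I'll lower it in steps, watching the force.

Call:
play_rows:
  commands:
    - [[1,0.003,0.002,0.08,-0.002],[1,0.003,0.002,0.18,-0.002],[1,0.003,0.002,0.28,-0.002],[1,0.003,0.002,0.38,-0.002],[1,0.003,0.002,0.46,-0.002],[1,0.003,0.002,0.53,-0.002],[1,0.003,0.002,0.57,-0.002],[1,0.003,0.002,0.59,-0.002],[1,0.003,0.002,0.59,-0.002]]

```text
clock: 21.87
tcp_pos: [0.655, -0.0026, 0.1244]
orientation: [-2.096, -2.34, 0.001]
contact_force: [0.0, -0.3, -1.3]
grip_width: 0.0131
gripper_force: 52.2
```

Call:
play_rows:
  commands:
    - [[1,0,0,0.01,0],[1,0,0,0.02,0],[1,0,0,0.03,0],[1,0,0,0.04,0],[1,0,0,0.05,0],[1,0,0,0.06,0],[1,0,0,0.065,0],[1,0,0,0.07,0],[1,0,0,0.07,0],[1,0,0,0.07,0]]

```text
clock: 22.7
tcp_pos: [0.6552, -0.0022, 0.1109]
orientation: [-2.095, -2.341, 0.0]
contact_force: [-0.2, -0.0, -0.6]
grip_width: 0.0132
gripper_force: 52.2
```

Call:
play_rows:
  commands:
    - [[1,0,0,0.003,0],[1,0,0,0.006,0],[1,0,0,0.009,0],[1,0,0,0.012,0],[1,0,0,0.012,0],[1,0,0,0.012,0]]

```text
clock: 23.2
tcp_pos: [0.6556, -0.0022, 0.1089]
orientation: [2.095, 2.34, 0.001]
contact_force: [0.4, -0.2, 2.8]
grip_width: 0.0132
gripper_force: 52.7
```

Call:
play_rows:
  commands:
    - [[1,0,0,0.002,0],[1,0,0,0.002,0],[0.6,0,0,0.002,0],[0,0,0,0,0],[-1,0,0,0,0],[-1,0,0,0,0],[-1,0,0,0,0],[-1,0,0,0,0],[-1,0,0,-0.1,0],[-1,0,0,-0.3,0],[-1,0,0,-0.5,0],[-1,0,0,-0.65,0]]

```text
clock: 24.2
tcp_pos: [0.6558, -0.0027, 0.2415]
orientation: [2.095, 2.339, 0.002]
contact_force: [0.2, -0.3, 0.3]
grip_width: 0.0854
gripper_force: 0.0
```

Run:
```python
from fit import *
a=viewer.grab_frame('scene');b=viewer.grab_frame('side')
c=cv2.resize(a['pixels'][100:215,150:320],None,fx=3,fy=3); d=cv2.resize(b['pixels'][115:215,175:325],None,fx=2,fy=2)
im=np.zeros((360,810,3),np.uint8); im[:345,:510]=c; im[:200,510:810]=d
cv2.imwrite('pics/c3.png',im[:,:800,::-1])
for p in (a,b):
  D=viewer.trace(p,'cover'); print([(e['score'],e['rect']) for e in D])
  for z in (.034,.038): print(z,fit('cover',[(p,None,D[0]['pixels'])],(.655,-.003),.108,z))
plan(.465,-.177,.2,60)
```

```text
[(0.95, [164.1, 112.1, 239.9, 181.7])]
0.034 (array([0.6522, 0.0029, 0.1159]), np.float64(0.961))
0.038 (array([0.6491, 0.0061, 0.1431]), np.float64(0.95))
[]Traceback (most recent call last):
  File "<stdin>", line 8, in <module>
IndexError: list index out of range
```

View pics/c3.png

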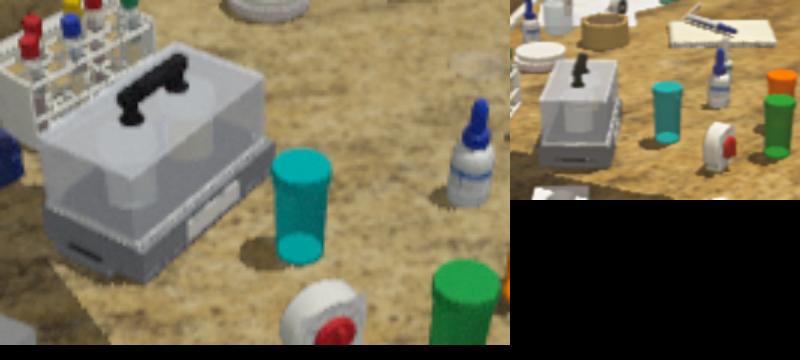

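The cover's white rim lies evenly on the ledge all round. Now the larger bottle.

Run:
```python
from h import *
plan(.465,-.177,.22,6)
```

```text
plan [-0.764 -1.043  0.094] turn 0.004 cur [ 0.6555 -0.0022  0.2393] ang 6.34 tilt [0.002 0.001]
```

Call:
play_rows:
  commands:
    - [[-1,-0.07,-0.1,0,0],[-1,-0.17,-0.23,0,0],[-1,-0.28,-0.38,0,0],[-1,-0.38,-0.52,0,0]]

```text
clock: 24.73
tcp_pos: [0.5577, -0.09, 0.2364]
orientation: [-2.093, -2.34, 0.005]
contact_force: [0.7, -1.0, 0.4]
grip_width: 0.0853
gripper_force: 0.0
```

Call:
play_rows:
  commands:
    - [[-1,-0.1,-0.13,0.02,0],[-1,-0.2,-0.27,0.04,0],[-1,-0.3,-0.4,0.06,0],[-1,-0.384,-0.523,0.08,0],[-1,-0.384,-0.523,0.08,0],[-1,-0.384,-0.523,0.08,0],[-1,-0.384,-0.523,0.08,0]]

```text
clock: 25.32
tcp_pos: [0.4646, -0.1764, 0.2217]
orientation: [-2.094, -2.34, 0.001]
contact_force: [-0.1, 0.4, 0.1]
grip_width: 0.0856
gripper_force: 0.0
```

Run:
```python
from look import *
f,p,o=look('bottle_large',(.465,-.177)); q=f[0]; plan(*q,.029,6)
im=p['pixels'][...,::-1].copy()
for z,d in((0,.036),(.059,.036),(.099,.014)):
    P=cyl(d,z,z)[:24]+[q[0],q[1],0]; cv2.polylines(im,[np.round(proj(p,P,o)).astype(np.int32)],True,(0,0,255),1)
cv2.imwrite('pics/w6.png',cv2.resize(im[90:290,150:400],None,fx=3,fy=3))
D=viewer.trace(p,'bottle_small'); print([(e['score'],e['rect']) for e in D],proj(p,[.468,-.298,.04],o))
```

```text
bottle_large expect [254. 171.] [(0.98, [237, 151, 270, 193])]
fit (array([ 0.4651, -0.1792]), np.float64(0.862))
plan [-0.016 -0.002  0.965] turn 0.005 cur [ 0.4654 -0.176   0.222 ] ang 6.45 tilt [-0.001 -0.   ]
[(0.8, [235.1, 242.1, 256.0, 287.4])] [[245.0214371  264.64104737]]
```

View pics/w6.png

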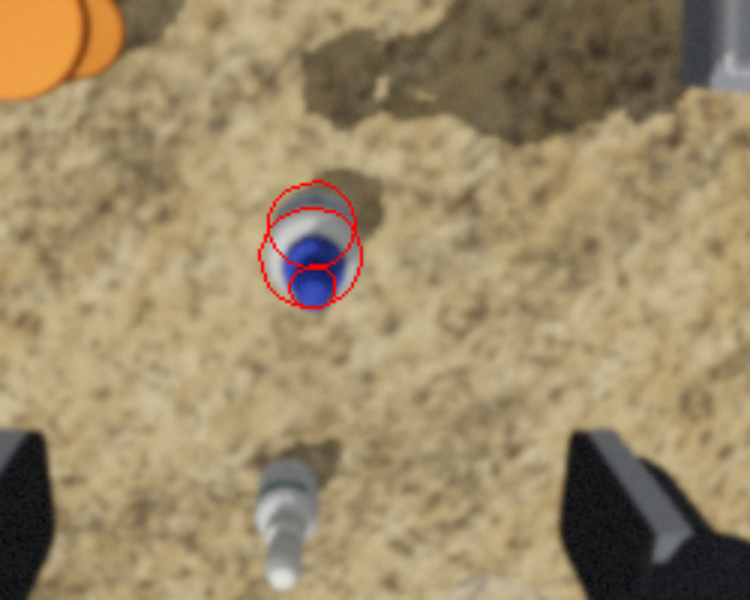

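The overlay circles follow the bottle's foot, shoulder and cap within about 2 mm.

Call:
play_rows:
  commands:
    - [[-1,-0.01,0,0.1,0],[-1,-0.01,0,0.28,0],[-1,-0.01,0,0.46,0],[-1,-0.01,0,0.64,0],[-1,-0.01,0,0.8,0],[-1,-0.01,0,0.9,0],[-1,-0.01,0,0.965,0],[-1,-0.01,0,0.965,0]]

```text
clock: 26.13
tcp_pos: [0.4653, -0.1785, 0.0274]
orientation: [-2.092, -2.341, 0.002]
contact_force: [-0.0, 0.1, -0.5]
grip_width: 0.0853
gripper_force: 0.0
```

Call:
play_rows:
  commands:
    - [[1,0,0,0,0],[1,0,0,0,0],[1,0,0,0,0],[1,0,0,0,0],[1,0,0,0,0],[1,0,0,0,0],[1,0,0,0,0],[1,0,0,0,0]]
  grip_force: 30

```text
clock: 26.8
tcp_pos: [0.4655, -0.179, 0.0299]
orientation: [2.095, 2.34, 0.001]
contact_force: [0.9, 1.0, 6.2]
grip_width: 0.034
gripper_force: 30.0
```

Run:
```python
from fit import *
o=get_obs(); print(o['tcp_pos'],o['grip_width'],o['gripper_force'],o['contact_force'])
W,N=wells(np.array([.6253,.2525]),.185,[.028,-.033]); print(W,N); plan(*W,.25,6)
```

```text
[ 0.46546247 -0.17903616  0.02992745] 0.03401174800454665 30.003827896434814 [0.94444287 0.99898639 6.19235541]
[0.6201 0.28  ] [0.6314 0.2201]
plan [ 2.196  1.023 -1.099] turn 0.004 cur [ 0.4655 -0.179   0.0299] ang 6.34 tilt [0.001 0.   ]
```

Call:
play_rows:
  commands:
    - [[1,0,0,-0.08,0],[1,0,0,-0.24,0],[1,0,0,-0.42,0],[1,0,0,-0.6,0],[1,0,0,-0.78,0],[1,0,0,-0.93,0],[1,0,0,-1,0],[1,0,0,-1,0]]

```text
clock: 27.47
tcp_pos: [0.4666, -0.1798, 0.2326]
orientation: [2.092, 2.337, 0.006]
contact_force: [0.3, 0.1, 0.1]
grip_width: 0.034
gripper_force: 30.3
```

Call:
play_rows:
  commands:
    - [[1,0.08,0.04,0,0],[1,0.22,0.1,0,0],[1,0.37,0.17,0,0],[1,0.53,0.25,0,0],[1,0.732,0.341,0,0]]

```text
clock: 27.88
tcp_pos: [0.5149, -0.0284, 0.2282]
orientation: [-2.098, -2.337, 0.003]
contact_force: [1.8, -0.1, 0.0]
grip_width: 0.0339
gripper_force: 30.3
```

Call:
play_rows:
  commands:
    - [[1,0.17,0.08,0,0],[1,0.34,0.16,0,0],[1,0.5,0.23,0,0],[1,0.65,0.3,0,0],[1,0.732,0.341,0,0]]

```text
clock: 28.3
tcp_pos: [0.567, 0.1292, 0.2275]
orientation: [-2.088, -2.344, 0.002]
contact_force: [0.0, 1.0, -0.6]
grip_width: 0.0339
gripper_force: 30.3
```

Call:
play_rows:
  commands:
    - [[1,0.16,0.08,0,0],[1,0.32,0.15,0,0],[1,0.47,0.22,0,0],[1,0.6,0.28,0,0],[1,0.69,0.32,0,0],[1,0.732,0.341,0,0],[1,0.732,0.341,0,0],[1,0.732,0.341,0,0],[1,0.732,0.341,0,0]]

```text
clock: 29.05
tcp_pos: [0.619, 0.2746, 0.2292]
orientation: [2.098, 2.337, -0.002]
contact_force: [-0.2, -0.1, -0.9]
grip_width: 0.0341
gripper_force: 30.3
```

Run:
```python
from look import *
f,p,o=look('bottle_stand',(.6253,.2525),yaw=.185); print(o['tcp_pos'],o['grip_width'])
im=p['pixels'][...,::-1].copy()
for c,d in zip(wells(np.array([.6253,.2525]),.185,[.028,-.033]),(.047,.038)):
    P=cyl(d,.024,.024)[:24]+[c[0],c[1],0]; cv2.polylines(im,[np.round(proj(p,P,o)).astype(np.int32)],True,(0,0,255),1)
cv2.imwrite('pics/w7.png',cv2.resize(im[20:270,120:390],None,fx=2.2,fy=2.2))
plan(.6201,.28,.06,6)
```

```text
bottle_stand expect [256. 181.] [(0.95, [222, 129, 286, 228]), (0.73, [224, 301, 292, 313])]
fit (array([0.6256, 0.2522, 0.1794]), np.float64(0.716))
[0.61899506 0.27458339 0.22923006] 0.03408264324086175
plan [0.024 0.008 0.848] turn 0.002 cur [0.6191 0.2751 0.2297] ang 6.17 tilt [-0.    -0.001]
```

View pics/w7.png

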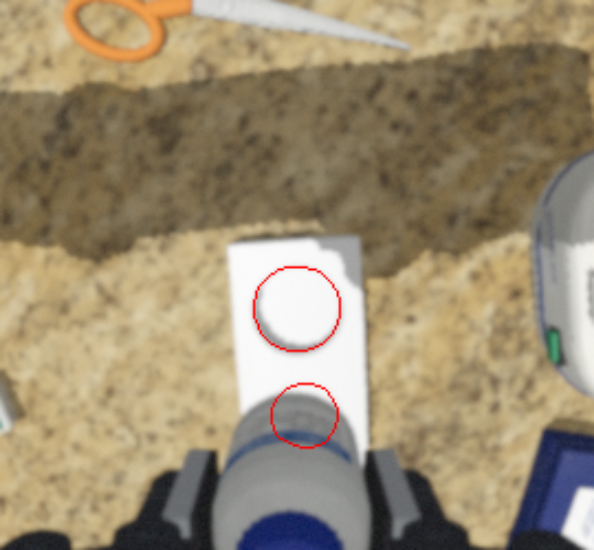

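The red circle sits on the wide well, so I'll lower the bottle.

Call:
play_rows:
  commands:
    - [[1,0.024,0.006,0.05,0],[1,0.024,0.006,0.2,0],[1,0.024,0.006,0.36,0],[1,0.024,0.006,0.52,0],[1,0.024,0.006,0.67,0],[1,0.024,0.006,0.79,0],[1,0.024,0.006,0.87,0],[1,0.024,0.006,0.91,0],[1,0.024,0.006,0.93,0],[1,0.024,0.006,0.94,0],[1,0.024,0.006,0.94,0],[1,0.024,0.006,0.94,0]]

```text
clock: 30.15
tcp_pos: [0.6205, 0.2827, 0.0428]
orientation: [2.095, 2.34, 0.003]
contact_force: [-0.5, 0.4, -0.7]
grip_width: 0.0339
gripper_force: 30.3
```

Call:
play_rows:
  commands:
    - [[1,0,0,0.004,0],[1,0,0,0.008,0],[1,0,0,0.012,0],[1,0,0,0.012,0]]

```text
clock: 30.48
tcp_pos: [0.6202, 0.2827, 0.0401]
orientation: [2.095, 2.341, 0.002]
contact_force: [-1.0, 0.0, 4.0]
grip_width: 0.0343
gripper_force: 30.6
```

Call:
play_rows:
  commands:
    - [[0.4,0,0,0,0],[-0.2,0,0,0,0],[-1,0,0,0,0],[-1,0,0,0,0],[-1,0,0,0,0],[-1,0,0,0,0],[-1,0,0,-0.1,0],[-1,0,0,-0.28,0],[-1,0,0,-0.46,0],[-1,0,0,-0.64,0],[-1,0,0,-0.82,0],[-1,0,0,-0.95,0]]

```text
clock: 31.48
tcp_pos: [0.6206, 0.2824, 0.2327]
orientation: [2.095, 2.34, 0.005]
contact_force: [0.7, 0.5, 0.3]
grip_width: 0.0856
gripper_force: 0.0
```

Run:
```python
from look import *
p=viewer.grab_frame('scene')
D=viewer.trace(p,'bottle_large'); print([(e['score'],e['rect']) for e in D]); print(fit('bottle_large',[(p,None,D[0]['pixels'])],(.62,.28),False,.01))
plan(.468,-.296,.22,6)
```

```text
[(0.93, [106.4, 200.7, 128.2, 237.3])]
(array([0.6217, 0.2796]), np.float64(0.792))
plan [-2.793 -1.087  0.055] turn 0.003 cur [0.6226 0.2831 0.235 ] ang 6.31 tilt [0.008 0.005]
```

Call:
play_rows:
  commands:
    - [[-1,-0.1,-0.04,0,0],[-1,-0.26,-0.1,0,0],[-1,-0.43,-0.17,0,0],[-1,-0.6,-0.23,0,0],[-1,-0.77,-0.3,0,0],[-1,-0.931,-0.362,0,0]]

```text
clock: 32.08
tcp_pos: [0.5669, 0.0873, 0.2282]
orientation: [-2.095, -2.34, 0.002]
contact_force: [1.1, -0.2, 0.4]
grip_width: 0.0851
gripper_force: 0.0
```

Call:
play_rows:
  commands:
    - [[-1,-0.17,-0.06,0,0],[-1,-0.34,-0.13,0,0],[-1,-0.51,-0.2,0,0],[-1,-0.67,-0.26,0,0],[-1,-0.82,-0.32,0,0],[-1,-0.931,-0.362,0,0]]

```text
clock: 32.58
tcp_pos: [0.515, -0.1068, 0.2285]
orientation: [-2.098, -2.337, 0.002]
contact_force: [-0.3, -0.0, 0.4]
grip_width: 0.0855
gripper_force: 0.0
```

Call:
play_rows:
  commands:
    - [[-1,-0.17,-0.06,0.01,0],[-1,-0.34,-0.13,0.02,0],[-1,-0.5,-0.2,0.03,0],[-1,-0.66,-0.26,0.04,0],[-1,-0.8,-0.31,0.05,0],[-1,-0.9,-0.35,0.05,0],[-1,-0.931,-0.362,0.05,0],[-1,-0.931,-0.362,0.05,0],[-1,-0.931,-0.362,0.05,0],[-1,-0.931,-0.362,0.05,0]]

```text
clock: 33.42
tcp_pos: [0.4661, -0.295, 0.2186]
orientation: [-2.092, -2.342, -0.001]
contact_force: [-1.0, 0.2, 0.2]
grip_width: 0.0853
gripper_force: 0.0
```

Run:
```python
from look import *
f,p,o=look('bottle_small',(.468,-.296)); q=f[0]; plan(*q,.0165,6)
im=p['pixels'][...,::-1].copy()
for z,d in((0,.027),(.042,.027),(.083,.014)):
    P=cyl(d,z,z)[:24]+[q[0],q[1],0]; cv2.polylines(im,[np.round(proj(p,P,o)).astype(np.int32)],True,(0,0,255),1)
cv2.imwrite('pics/w8.png',cv2.resize(im[90:290,150:400],None,fx=3,fy=3))
```

```text
bottle_small expect [255. 171.] [(0.71, [243, 154, 263, 189])]
fit (array([ 0.467 , -0.2962]), np.float64(0.876))
plan [-0.007  0.003  1.012] turn 0.005 cur [ 0.4662 -0.295   0.2189] ang 6.49 tilt [-0.     0.001]
```

View pics/w8.png

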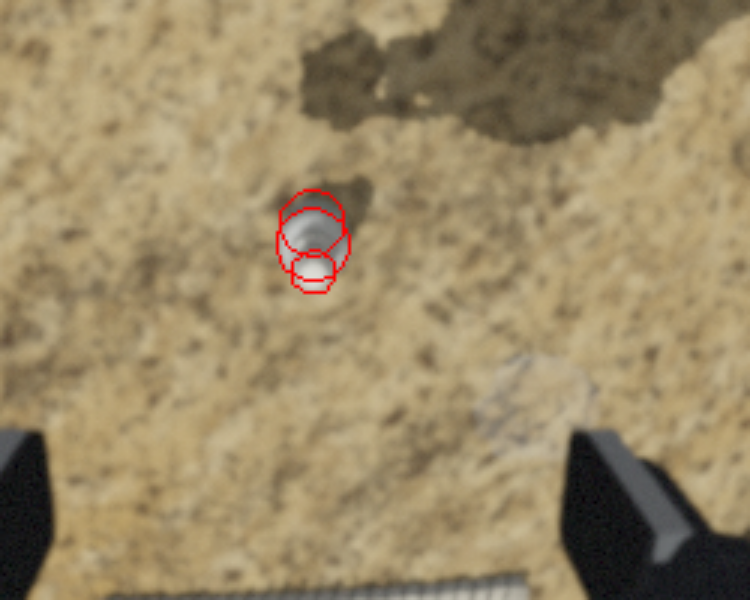

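The overlay fits the small bottle. I'll lower to 19 mm and grip.

Call:
play_rows:
  commands:
    - [[-1,-0.007,0.003,0.1,0],[-1,-0.007,0.003,0.28,0],[-1,-0.007,0.003,0.46,0],[-1,-0.007,0.003,0.64,0],[-1,-0.007,0.003,0.8,0],[-1,-0.007,0.003,0.92,0],[-1,-0.007,0.003,1.0,0],[-1,-0.007,0.003,1.0,0],[-1,-0.007,0.003,1.0,0]]

```text
clock: 34.27
tcp_pos: [0.4662, -0.2971, 0.0187]
orientation: [-2.093, -2.341, 0.0]
contact_force: [0.2, 0.4, 0.4]
grip_width: 0.0852
gripper_force: 0.0
```

Call:
play_rows:
  commands:
    - [[1,0,0,0,0],[1,0,0,0,0],[1,0,0,0,0],[1,0,0,0,0],[1,0,0,0,0],[1,0,0,0,0],[1,0,0,0,0],[1,0,0,0,0],[1,0,0,0,0]]

```text
clock: 35.02
tcp_pos: [0.4669, -0.2984, 0.0199]
orientation: [2.095, 2.34, 0.001]
contact_force: [-0.5, 1.6, 6.9]
grip_width: 0.0254
gripper_force: 29.2
```

Run:
```python
from h import *
o=get_obs(); print(o['tcp_pos'],o['grip_width'],o['gripper_force'],o['contact_force'])
plan(.6312,.2205,.217,6.3)
```

```text
[ 0.46690321 -0.29835568  0.01988508] 0.025396095191805006 29.23019522189861 [-0.47451614  1.59035441  6.93728327]
plan [ 2.488  1.104 -0.985] turn 0.0 cur [ 0.4669 -0.2984  0.0199] ang 6.33 tilt [ 0.002 -0.   ]
```

Call:
play_rows:
  commands:
    - [[1,0,0,-0.08,0],[1,0,0,-0.24,0],[1,0,0,-0.42,0],[1,0,0,-0.6,0],[1,0,0,-0.78,0],[1,0,0,-0.93,0],[1,0,0,-1,0],[1,0,0,-1,0]]

```text
clock: 35.68
tcp_pos: [0.4677, -0.2994, 0.2227]
orientation: [2.092, 2.336, 0.004]
contact_force: [1.0, 0.0, -0.1]
grip_width: 0.0252
gripper_force: 29.8
```

Call:
play_rows:
  commands:
    - [[1,0.08,0.04,0,0],[1,0.22,0.1,0,0],[1,0.37,0.17,0,0],[1,0.53,0.24,0,0],[1,0.69,0.31,0,0],[1,0.83,0.368,0,0]]

```text
clock: 36.18
tcp_pos: [0.5207, -0.1224, 0.2179]
orientation: [-2.093, -2.341, 0.001]
contact_force: [-0.2, -0.8, -0.1]
grip_width: 0.0251
gripper_force: 29.8
```

Call:
play_rows:
  commands:
    - [[1,0.17,0.08,0,0],[1,0.34,0.15,0,0],[1,0.51,0.22,0,0],[1,0.67,0.3,0,0],[1,0.83,0.368,0,0]]

```text
clock: 36.6
tcp_pos: [0.5755, 0.0501, 0.2179]
orientation: [-2.094, -2.34, 0.002]
contact_force: [-0.2, 0.4, -0.5]
grip_width: 0.0256
gripper_force: 29.8
```

Call:
play_rows:
  commands:
    - [[1,0.16,0.07,0,0],[1,0.32,0.14,0,0],[1,0.48,0.21,0,0],[1,0.63,0.28,0,0],[1,0.74,0.33,0,0],[1,0.82,0.368,0,0],[1,0.82,0.368,0,0],[1,0.82,0.368,0,0],[1,0.82,0.368,0,0]]

```text
clock: 37.35
tcp_pos: [0.6303, 0.2177, 0.218]
orientation: [-2.097, -2.339, 0.004]
contact_force: [-0.5, -0.5, -0.7]
grip_width: 0.0254
gripper_force: 29.8
```

Run:
```python
from h import *
o=get_obs(); print(o['grip_width'],o['clock']); plan(.6314,.2203,.033,6.3)
```

```text
0.02540809458309751 37.35
plan [0.014 0.008 0.925] turn -0.0 cur [0.6303 0.2177 0.218 ] ang 6.27 tilt [-0.002 -0.002]
```

Call:
play_rows:
  commands:
    - [[1,0.01,0.006,0.05,0],[1,0.01,0.006,0.2,0],[1,0.01,0.006,0.36,0],[1,0.01,0.006,0.52,0],[1,0.01,0.006,0.67,0],[1,0.01,0.006,0.78,0],[1,0.01,0.006,0.86,0],[1,0.01,0.006,0.9,0],[1,0.01,0.006,0.92,0],[1,0.01,0.006,0.925,0],[1,0.01,0.006,0.925,0],[1,0.01,0.006,0.925,0]]

```text
clock: 38.35
tcp_pos: [0.6328, 0.2214, 0.0353]
orientation: [2.095, 2.34, 0.003]
contact_force: [0.5, 0.5, -0.4]
grip_width: 0.0252
gripper_force: 29.8
```

Call:
play_rows:
  commands:
    - [[1,0,0,0.004,0],[1,0,0,0.008,0],[1,0,0,0.012,0],[1,0,0,0.012,0]]

```text
clock: 38.68
tcp_pos: [0.6319, 0.2215, 0.0318]
orientation: [-2.095, -2.341, -0.0]
contact_force: [0.1, -0.2, -0.8]
grip_width: 0.0254
gripper_force: 29.8
```

Contact is expected at 0.0299, so about 2 mm remains.

Call:
play_rows:
  commands:
    - [[1,0,0,0.003,0],[1,0,0,0.006,0],[1,0,0,0.009,0],[1,0,0,0.011,0],[1,0,0,0.011,0]]

```text
clock: 39.1
tcp_pos: [0.632, 0.2214, 0.03]
orientation: [-2.095, -2.341, -0.0]
contact_force: [-1.1, 0.2, 4.8]
grip_width: 0.0254
gripper_force: 30.1
```

Call:
play_rows:
  commands:
    - [[0.5,0,0,0,0],[0,0,0,0,0],[-1,0,0,0,0],[-1,0,0,0,0],[-1,0,0,0,0],[-1,0,0,0,0],[-1,0,0,-0.1,0],[-1,0,0,-0.28,0],[-1,0,0,-0.46,0],[-1,0,0,-0.64,0],[-1,0,0,-0.82,0],[-1,0,0,-0.98,0]]

```text
clock: 40.1
tcp_pos: [0.6321, 0.2212, 0.228]
orientation: [2.095, 2.34, 0.002]
contact_force: [0.7, 0.2, 0.1]
grip_width: 0.0855
gripper_force: 0.0
```

Call:
play_rows:
  commands:
    - [[-1,-0.1,0,0,0],[-1,-0.3,-0.1,0,0],[-1,-0.5,-0.2,0,0],[-1,-0.5,-0.2,0,0],[-1,-0.5,-0.2,0,0]]

```text
clock: 40.52
tcp_pos: [0.6024, 0.1128, 0.2261]
orientation: [2.103, 2.333, -0.001]
contact_force: [-0.2, 0.3, 0.5]
grip_width: 0.0854
gripper_force: 0.0
```

Run:
```python
from h import *
p=viewer.grab_frame('scene'); cv2.imwrite('pics/end.png',cv2.resize(p['pixels'][90:320,80:350],None,fx=2.5,fy=2.5)[...,::-1])
o=get_obs(); print(o['tcp_pos'],o['contact_force'])
```

```text
[0.60294876 0.11579454 0.22588776] [0.23183108 0.89968608 0.2528953 ]
```

View pics/end.png

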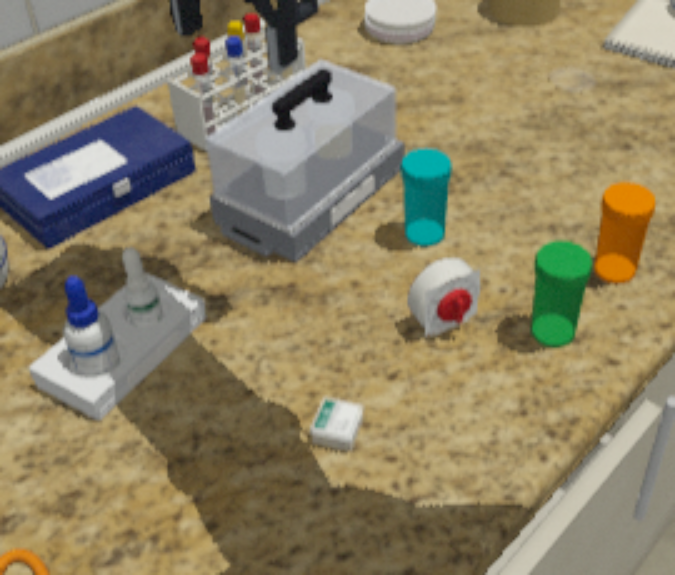

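The picture shows both bottles upright in the stand and the cover seated over the pots. The bystanders have not moved.

```bash
python3 -c "
from bench import r
print(r.hand_in())"
```

```text
the job is handed in; nothing more can be done
None
```

The job is handed in at about 41 s on the robot's clock: both pots are in their wells under the fully seated cover, both bottles are in the stand, and the timer and cover-glass box were left untouched; hand-in returned no verdict.

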